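# Last test plate into the tray, tray into the cooling cage

### The arm

A 6-joint arm with a two-finger parallel gripper is mounted at the origin on the work surface. World frame = base frame: x ahead of the robot, y to its left, z up, the work surface at z = 0. Lengths are in m, angles in rad, forces in N, time in s.
With the tool pointing down it reaches from about 0.35 to 1 m from the base axis. Payload 7.1 kg.
Tool frame: the origin (TCP) lies between the finger pads; the fingertips stand 22 mm ahead of it and the grasp point (between the pads) lies 3 mm ahead of it; x points along the fingers, y is the direction in which the jaws open and shut, and the axes are right-handed (so a half turn about x gives the same grasp; the last joint's range is limited). The gripper opens to 85 mm and grips with 20 to 120 N. Pads are 22 mm wide; open, the fingers measure 114 mm over their backs; the gripper's body (76 mm by 85 mm) begins 54 mm behind the grasp point. The pads swing forward as they close: fully open they stand 13 mm farther back than shut.
Start: joints at [-1.367, 0.423, 1.63, -0, 1.089, -0.019], TCP at [0.138, -0.61, 0.23] pointing down, gripper open.
Joint ranges: [-3, 3], [-0.9, 2.11], [0.09, 2.58], [-1.31, 4.45], [0.11, 2.69], [-2.54, 2.54]. Speed limits (rad/s): [2.39, 2.39, 3.01, 3.14, 3.14, 3.14].

### API

Orientations are given as a rotation vector (axis times angle).
In Python, from rig import manip gives the robot as it stands. The module is installed in compiled form; this text tells all that it offers. Calls block until the motion is done:
- manip.move_to(position, orientation): joint-space move of the TCP to a pose.
- manip.servo_line(position, orientation=None, rate=0.15): straight line of the TCP; orientation=None keeps the orientation; rate is the mean speed in m/s.
- manip.set_joints(angles): joint-space move.
- manip.command_gripper(opening, f_grip=None): finger opening in m; f_grip is the grip in N (None keeps the last); returns when the fingers have stopped.
- manip.hold(seconds).
- manip.solve_ik(position, orientation): joint angles nearest the present ones, or None.
- manip.camera(name): name is "side" or "top"; returns a dict with "image" (480x640x3 uint8, red, green, blue), "fx", "fy", "cx", "cy" (pixels), "cam_to_world" (4x4, takes a point from camera to world coordinates). Camera axes: x right, y down, z forward; pixel columns grow to the right and rows downward; lengths in m; the calibration is good to about 2 mm. A picture is of the moment at which its call begins. There is no depth.
A pose or a line that the arm cannot do raises manip.IKError and nothing moves.
- manip.sign_off(): hands the job in, once; it reports no verdict.
Readings, each from a call of its own:
- manip.get_time(): time.
- manip.get_joint_positions(): joint angles.
- manip.get_joint_vel(): joint speeds.
- manip.get_tau(): joint torques, N m.
- manip.get_position(): TCP position.
- manip.get_ee_rot(): TCP orientation.
- manip.get_contact_force(): force on the tool from outside, world axes, zero at the start.
- manip.get_torque(): the same for the moment, N m.
- manip.get_width(): finger opening in m.
Only numpy, scipy, OpenCV 4.12 (cv2) and the standard library are available. Lean on these libraries where they do the work, as an engineer would, in place of code of your own. Each camera call takes 0.05 s, during which the arm holds its last target.

### The job

Draw the wide welded test plate up out of the bench rack by its top edge and stand it in the empty middle slot of the tray, between the two plates already there. Then slide the loaded tray by its grip tab all the way home into the cooling cage, until its front is flush with the cage's mouth and its far end is against the back. Keep the tray level and all its plates standing in their slots, and leave the two narrow plates, the can, the hammer and the magnetic square where they are.

Things in the scene. Friction and masses are not known exactly. Their poses are not given: they have to be found in the camera images.
- tray: loose aluminium tray, 160 (x) x 100 (y) x 35 mm, walls and floor 3 mm. Origin: centre of underside; +x end enters the cage first. Slots along y at x = -45, 0, +45 mm, 11 mm wide, between comb blocks on both side walls (tops at z = 31 mm; middle 54 mm in y open). Black upright grip tab in front: 10 mm thick in y, x = -132 to -92 mm, z = 18 to 80 mm. Weighs 0.9 kg with plates.
- rack: light metal slotted stand bolted to the bench, base 180 (x) x 100 (y) mm. Origin: centre of underside. Slots along y at x = -45, 0, +45 mm, 11 mm wide, comb tops at z = 31 mm, side walls to z = 35 mm, middle 54 mm in y open; floor at z = 3 mm. Holds one wide and two narrow plates in any order.
- cage: low grey cage bolted to the bench, steel bars across its top (z = 80 to 85 mm), open mouth at -x. Origin: on the bench, where the tray's origin lies when fully home (x axes then agree). Walls 80 mm high, 108 mm apart inside, from the mouth at x = -80 mm to the back wall's inner face at +80 mm. No floor: the tray slides on the bench. The grip tab stays outside.
- wide_plate: the plate to be moved, in the rack: a welded steel test plate 5 mm thick, 84 mm wide, 56 mm tall, standing on edge, with a brighter weld bead flush down its middle. Origin: middle of its lower edge; x across the thickness, y along the width, z up.
- load_a: already in the tray's slot at x = -45 mm (next to the grip tab): a welded steel test plate 5 mm thick, 84 mm wide, 56 mm tall, standing on edge, with a brighter weld bead flush down its middle. Origin: middle of its lower edge; x across the thickness, y along the width, z up.
- load_b: already in the tray's slot at x = +45 mm: a welded steel test plate 5 mm thick, 84 mm wide, 56 mm tall, standing on edge, with a brighter weld bead flush down its middle. Origin: middle of its lower edge; x across the thickness, y along the width, z up.
- narrow_a: stays in the rack: a welded steel test plate 5 mm thick, 50 mm wide, 56 mm tall, standing on edge, with a brighter weld bead flush down its middle. Origin: middle of its lower edge; x across the thickness, y along the width, z up.
- narrow_b: stays in the rack: a welded steel test plate 5 mm thick, 50 mm wide, 56 mm tall, standing on edge, with a brighter weld bead flush down its middle. Origin: middle of its lower edge; x across the thickness, y along the width, z up.
- can: bystander: upright closed steel can, 66 mm diameter, 90 mm tall, beside the way to the cage's mouth. Origin: centre of its underside.
- square: bystander: red triangular magnetic welding square lying flat, legs 80 mm, 20 mm thick, on the other side of the way to the mouth. Origin: underside, middle of the 80 x 80 mm square that its legs span.
- hammer: bystander: hammer about 260 mm long lying on the bench, handle to its -x. Origin: its underside, mid-length.
There are look-alikes about, which are no part of the job. Several things look just like the tray: the one meant starts farthest to the robot's right.

How it is judged:
On the way, in this order (a step that is already met when the one before it is completed fails the run):
1. the wide plate has been drawn up clear of the rack's slots (z of wide_plate in the frame of rack above 0.04 m), for 0.1 s.
2. the wide plate stands in the tray's middle slot, let go, the tray still outside the cage (x of wide_plate in the frame of tray between -0.008 and 0.008 m and y of wide_plate in the frame of tray between -0.012 and 0.012 m and z of wide_plate in the frame of tray below 0.01 m and angle between wide_plate's own z axis and vertical below 0.3 rad and contact force between the fingers and wide_plate below 0.1 N and horizontal distance between tray and cage above 0.08 m), for 0.2 s.
3. the loaded tray is fully home in the cage (x of tray in the frame of cage between -0.01 and 0.006 m and y of tray in the frame of cage between -0.008 and 0.008 m and angle between the x axis of tray and the x axis of cage, either way round below 0.08 rad and angle between tray's own z axis and vertical below 0.06 rad and height (world z) of tray below 0.008 m), for 0.2 s.
At the end, for the whole second after the job is handed in: The tray is on the bench within 10 mm of fully home in the cage (8 mm sideways, 0.08 rad); the wide plate stands in its middle slot and the loaded plates in theirs (within 8 mm along the tray, 12 mm across, on its floor, leaning under 0.3 rad); narrow plates in the rack; all at rest (all of step 3 and x of wide_plate in the frame of tray between -0.008 and 0.008 m and y of wide_plate in the frame of tray between -0.012 and 0.012 m and z of each of wide_plate, load_a, load_b in the frame of tray below 0.01 m and angle between each of wide_plate, load_a, load_b's own z axis and vertical below 0.3 rad and x of load_a in the frame of tray between -0.053 and -0.037 m and y of load_a in the frame of tray between -0.012 and 0.012 m and x of load_b in the frame of tray between 0.037 and 0.053 m and y of load_b in the frame of tray between -0.012 and 0.012 m and ((x of narrow_a in the frame of rack between -0.055 and -0.035 m and z of narrow_a in the frame of rack below 0.012 m) or (x of narrow_a in the frame of rack between -0.01 and 0.01 m and z of narrow_a in the frame of rack below 0.012 m) or (x of narrow_a in the frame of rack between 0.035 and 0.055 m and z of narrow_a in the frame of rack below 0.012 m)) and ((x of narrow_b in the frame of rack between -0.055 and -0.035 m and z of narrow_b in the frame of rack below 0.012 m) or (x of narrow_b in the frame of rack between -0.01 and 0.01 m and z of narrow_b in the frame of rack below 0.012 m) or (x of narrow_b in the frame of rack between 0.035 and 0.055 m and z of narrow_b in the frame of rack below 0.012 m)) and linear speed of tray below 0.02 m/s and linear speed of wide_plate below 0.03 m/s); the robot touches nothing.
It fails at once if a bystander (can, square, hammer) is shifted by more than 20 mm (distance of any of can, square, hammer from where it was at the start of the episode above 0.02 m).
It fails at once if a narrow plate is shifted by more than 20 mm (distance of any of narrow_a, narrow_b from where it was at the start of the episode above 0.02 m).
It fails at once if a loaded plate leaves its slot in the tray (z of any of load_a, load_b in the frame of tray above 0.03 m).
It fails at once if the tray is tipped by more than 0.2 rad (angle between tray's own z axis and vertical above 0.2 rad).
It also fails if it takes over 72 s, if anything falls off the work surface, if the arm or the gripper's body presses on something with over 40 N, if the wrist force passes 120 N, or if a joint passes its speed limit or range.

## Working session

There is one attempt and no reset: what is moved stays moved. The work goes in short steps, each a Python script; the robot and the scene stay as the last script left them, time stands still between calls to the robot, and variables do not carry over. Pictures are saved under pics/ and viewed, and the job is handed in when it is done.

```bash
mkdir -p pics; python3 - <<'E'
from rig import manip
import cv2,numpy as np,pickle
for n in("top","side"):
    c=manip.camera(n); cv2.imwrite(f"pics/{n}0.png",c["image"][:,:,::-1])
    pickle.dump(c,open(f"{n}0.pkl","wb"))
    print(n,c["fx"],c["fy"],c["cx"],c["cy"]);print(np.round(c["cam_to_world"],4))
print(manip.get_time(),manip.get_ee_rot(),manip.get_width())
E
```

```text
top 549.9640682458648 549.9640682458648 320.0399992651353 245.07668324962273
[[ 0.0209 -0.9809  0.1936  0.2629]
 [-0.9997 -0.0189  0.0123 -0.0386]
 [-0.0084 -0.1938 -0.981   1.1985]
 [ 0.      0.      0.      1.    ]]
side 474.3533879917953 474.3533879917953 323.48631960370005 241.51339469310906
[[ 0.9854 -0.1034  0.1353  0.3587]
 [-0.1692 -0.6846  0.709  -0.7473]
 [ 0.0193 -0.7215 -0.6921  0.7425]
 [ 0.      0.      0.      1.    ]]
0.1 [ 2.10405294  0.23692695 -2.10436802] 0.08558227740895048
```

View pics/top0.png

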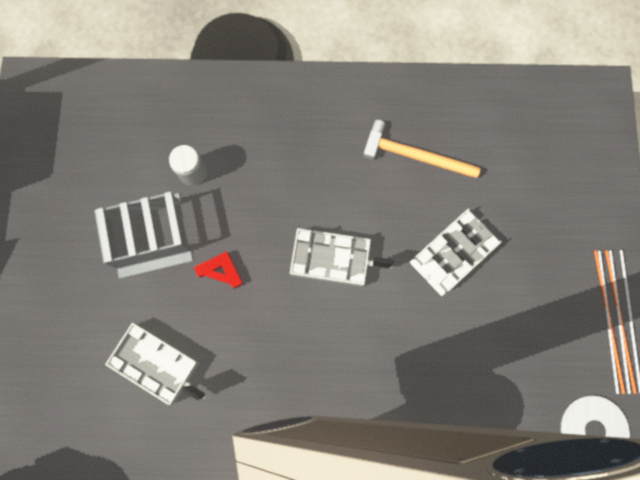

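View pics/side0.png

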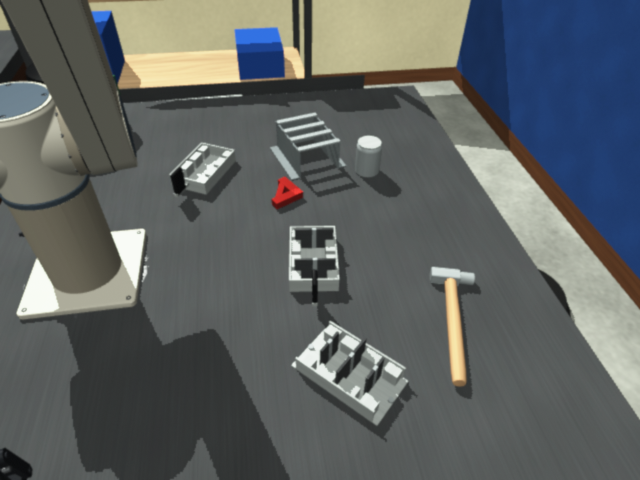

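```bash
python3 - <<'E'
import cv2,numpy as np
t=cv2.imread("pics/top0.png");s=cv2.imread("pics/side0.png")
a=cv2.resize(t[200:305,275:510],None,fx=3.4,fy=3.4,interpolation=cv2.INTER_CUBIC);cv2.imwrite("pics/topz.png",a)
a=cv2.resize(s[215:430,280:420],None,fx=2.7,fy=2.7,interpolation=cv2.INTER_CUBIC);
b=cv2.resize(t[180:290,85:255],None,fx=2.5,fy=2.5,interpolation=cv2.INTER_CUBIC)
o=np.zeros((600,800,3),np.uint8);o[:a.shape[0],:a.shape[1]]=a;o[:b.shape[0],a.shape[1]:a.shape[1]+b.shape[1]]=b[:, :800-a.shape[1]]
cv2.imwrite("pics/sidez.png",o)
E
```

```text
(no output)
```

View pics/topz.png

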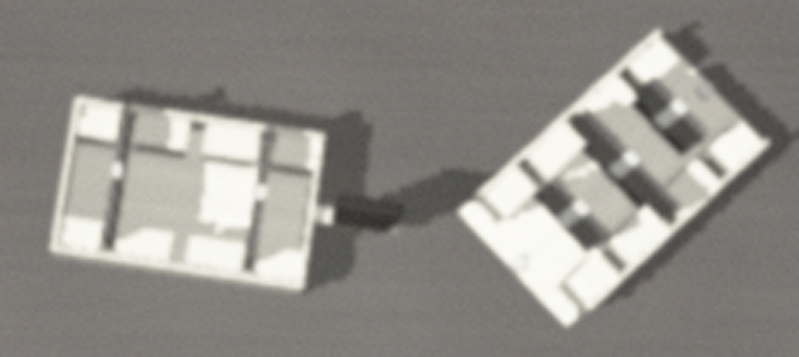

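View pics/sidez.png

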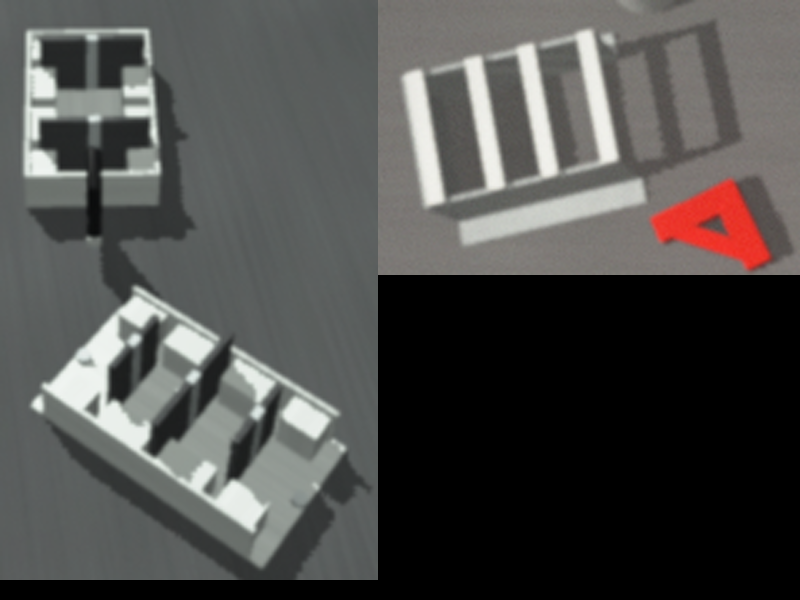

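```bash
cat > h.py <<'E'
import numpy as np,pickle,cv2
def ray(c,u,v):
    d=np.array([(u-c["cx"])/c["fx"],(v-c["cy"])/c["fy"],1.]);T=c["cam_to_world"]
    return T[:3,3],T[:3,:3]@d
def cast(c,uv,z):
    o,d=ray(c,*uv);return o+d*(z-o[2])/d[2]
def proj(c,p):
    T=c["cam_to_world"];q=T[:3,:3].T@(np.asarray(p)-T[:3,3]);return np.array([c["fx"]*q[0]/q[2]+c["cx"],c["fy"]*q[1]/q[2]+c["cy"]])
def load(n): return pickle.load(open(n+".pkl","rb"))
E
python3 - <<'E'
from h import *
t=load("top0");s=load("side0")
z=lambda p,k,o:[(np.array(q)/k+np.array(o)-0.35) for q in p]
for nm,p in (("tray",[(77,97),(326,130),(304,290),(51,252)]),("rack",[(656,30),(772,143),(568,326),(460,209)])):
    P=np.array([cast(t,q,0.035) for q in z(p,3.4,(275,200))]);print(nm,np.round(P,4).tolist(),P.mean(0),np.linalg.norm(P-np.roll(P,-1,0),axis=1))
P=np.array([cast(t,q,0.085) for q in z([(403-378,72),(600-378,30),(618-378,160),(430-378,207)],2.5,(85,180))]);print("cage",np.round(P,4).tolist(),P.mean(0),np.linalg.norm(P-np.roll(P,-1,0),axis=1))
a=cv2.resize(s["image"][105:195,265:390,::-1],None,fx=6,fy=6,interpolation=cv2.INTER_CUBIC);cv2.imwrite("pics/sc.png",a)
a=cv2.resize(t["image"][185:285,85:195,::-1],None,fx=6,fy=6,interpolation=cv2.INTER_CUBIC);cv2.imwrite("pics/tc.png",a)
E
```

```text
tray [[0.5289, 0.0261, 0.035], [0.5104, -0.1328, 0.035], [0.408, -0.1194, 0.035], [0.4288, 0.0395, 0.035]] [ 0.46902399 -0.04663771  0.035     ] [0.15994511 0.10332784 0.16026384 0.10101315]
rack [[0.58, -0.344, 0.035], [0.5074, -0.415, 0.035], [0.3887, -0.2835, 0.035], [0.4612, -0.2173, 0.035]] [ 0.48433065 -0.31493525  0.035     ] [0.10153659 0.17710195 0.09818578 0.17372142]
cage [[0.5519, 0.4499, 0.085], [0.5915, 0.2869, 0.085], [0.4801, 0.2638, 0.085], [0.4377, 0.4161, 0.085]] [0.51528161 0.35416954 0.085     ] [0.16783919 0.11378896 0.15808993 0.11908231]
```

View pics/sc.png

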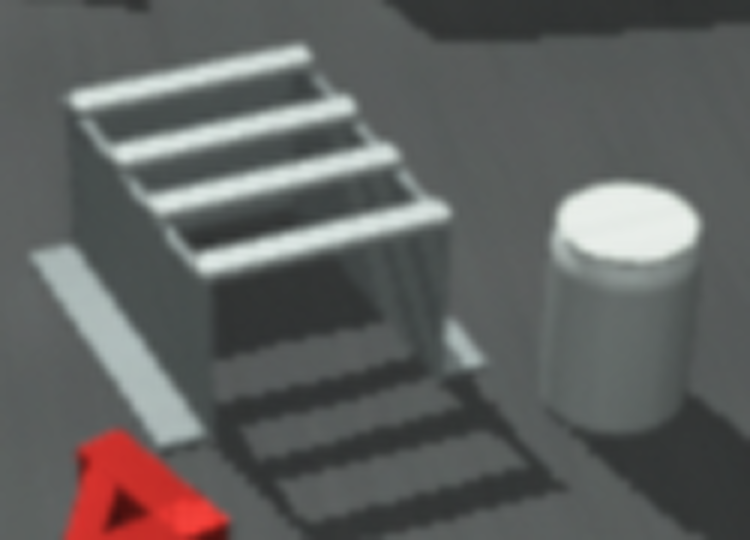

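View pics/tc.png

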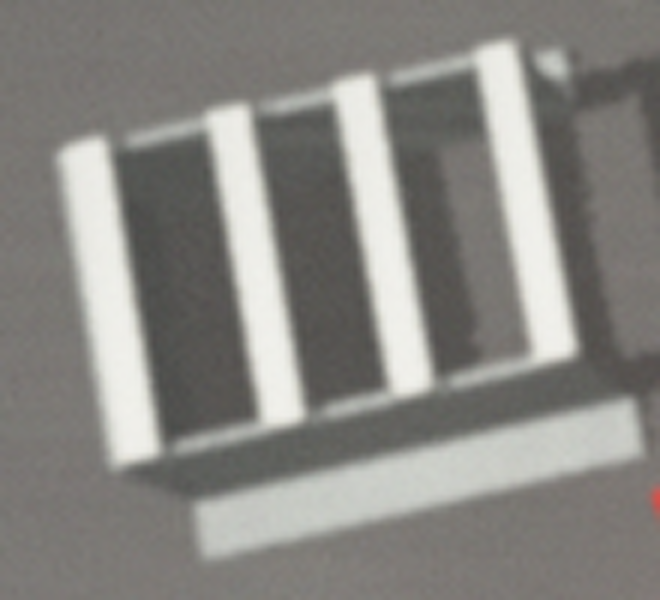

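```bash
python3 - <<'E'
from h import *
t=load("top0");s=load("side0")
def C(c,p,k,o,z): return np.array([cast(c,np.array(q)/k+o-0.42,z) for q in p])[:,:2]
def rep(n,P):
    back=(P[0]+P[3])/2; fr=(P[1]+P[2])/2
    d=back-fr; L=np.linalg.norm(d); print(n,P.round(4).tolist(),"ctr",((back+fr)/2).round(4),"L",L.round(4),"W",np.linalg.norm(P[0]-P[3]).round(4),np.linalg.norm(P[1]-P[2]).round(4),"yaw",np.degrees(np.arctan2(d[1],d[0])).round(2),"yawW",np.degrees(np.arctan2(*(P[3]-P[0])[::-1])).round(2),np.degrees(np.arctan2(*(P[2]-P[1])[::-1])).round(2),"front",fr.round(4))
to=np.array([85,185]);so=np.array([265,105])
# corners: back far, mouth far, mouth near, back near
rep("cage top",C(t,[(58,148),(518,38),(578,352),(112,468)],6,to,.085))
rep("cage side",C(s,[(305,45),(450,210),(205,275),(70,98)],6,so,.085))
rep("flange near",C(t,[(192,505),(630,400),(645,455),(205,560)],6,to,.003))
rep("flange near s",C(s,[(75,245),(200,430),(160,447),(35,257)],6,so,.003))
print("mouth feet side",C(s,[(208,432),(440,377),(485,360)],6,so,0))
print("can top", C(t,[((185-85)*6,(158-185)*6)],6,to,.09), "side",C(s,[(628,225)],6,so,.09))
hs=cv2.cvtColor(t["image"],cv2.COLOR_RGB2HSV);m=((hs[...,0]<8)|(hs[...,0]>172))&(hs[...,1]>180)&(hs[...,2]>120)
ys,xs=np.where(m&(np.arange(640)[None]<300));P=np.array([cast(t,(x,y),.02)[:2] for x,y in zip(xs,ys)]);print("square bbox",P.min(0),P.max(0), P[P[:,0].argmax()],P[P[:,1].argmin()],P[P[:,1].argmax()],P[P[:,0].argmin()])
E
```

```text
cage top [[0.5501, 0.4506], [0.593, 0.2923], [0.4809, 0.2633], [0.4373, 0.4206]] ctr [0.5154 0.3567] L 0.1636 W 0.1167 0.1158 yaw 105.33 yawW -165.1 -165.48 front [0.537  0.2778]
cage side [[0.5534, 0.4451], [0.5928, 0.2951], [0.4818, 0.2597], [0.4404, 0.4116]] ctr [0.5171 0.3529] L 0.1562 W 0.1179 0.1165 yaw 104.96 yawW -163.47 -162.33 front [0.5373 0.2774]
flange near [[0.437, 0.4236], [0.4793, 0.265], [0.4589, 0.2581], [0.4168, 0.4169]] ctr [0.448  0.3409] L 0.1642 W 0.0213 0.0216 yaw 104.89 yawW -161.77 -161.34 front [0.4691 0.2616]
flange near s [[0.4395, 0.4194], [0.4788, 0.2643], [0.46, 0.2544], [0.4199, 0.4117]] ctr [0.4495 0.3375] L 0.1612 W 0.0211 0.0212 yaw 104.25 yawW -158.62 -152.33 front [0.4694 0.2593]
mouth feet side [[0.48253514 0.26639868]
 [0.59146855 0.29284926]
 [0.61428716 0.30303738]]
can top [[0.66564997 0.26714789]] side [[0.66385555 0.26502101]]
square bbox [0.40193796 0.14490099] [0.4738848  0.24659776] [0.4738848  0.18086577] [0.40877859 0.14490099] [0.44170558 0.24659776] [0.40193796 0.16184638]
```

```bash
python3 - <<'E'
from h import *
t=load("top0");s=load("side0")
for n,c,(x0,y0,x1,y1),k in (("tt",t,(285,222,400,292),6.5),("tr",t,(408,203,506,300),6),("st",s,(283,218,348,306),6.5),("sr",s,(288,315,412,430),5)):
    a=cv2.resize(c["image"][y0:y1,x0:x1,::-1],None,fx=k,fy=k,interpolation=cv2.INTER_CUBIC)
    cv2.imwrite(f"pics/{n}.png",a)
from rig import manip
print(manip.get_time())
E
```

```text
0.1
```

View pics/tt.png

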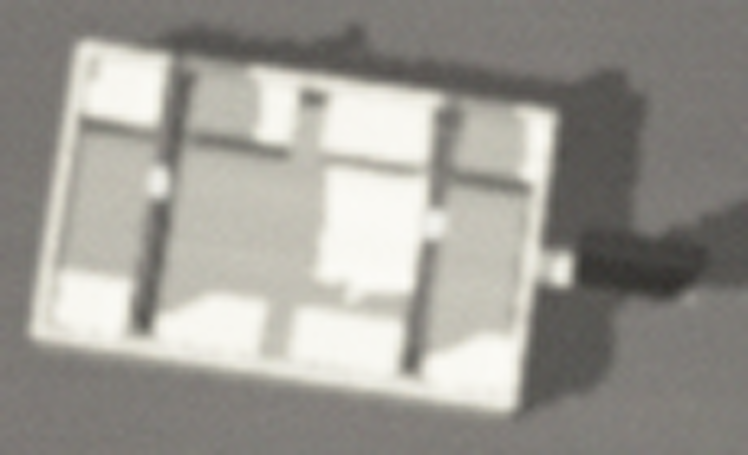

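View pics/tr.png

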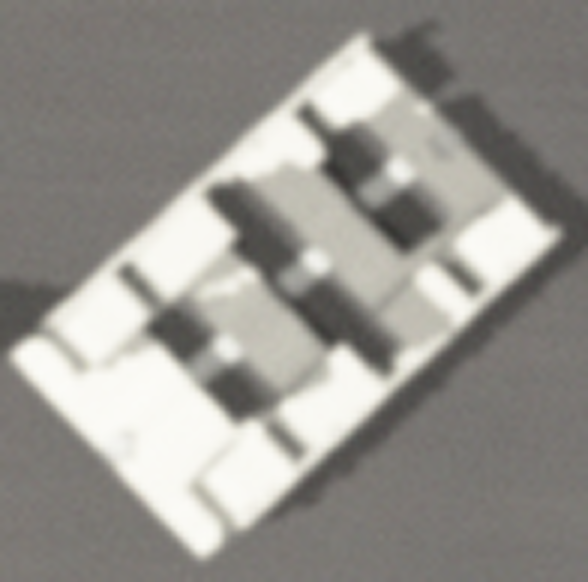

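View pics/st.png

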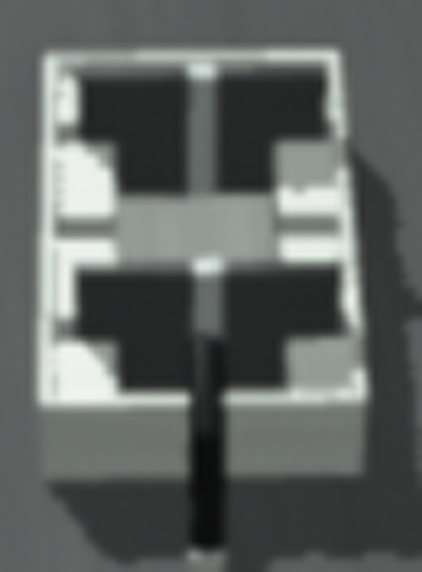

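View pics/sr.png

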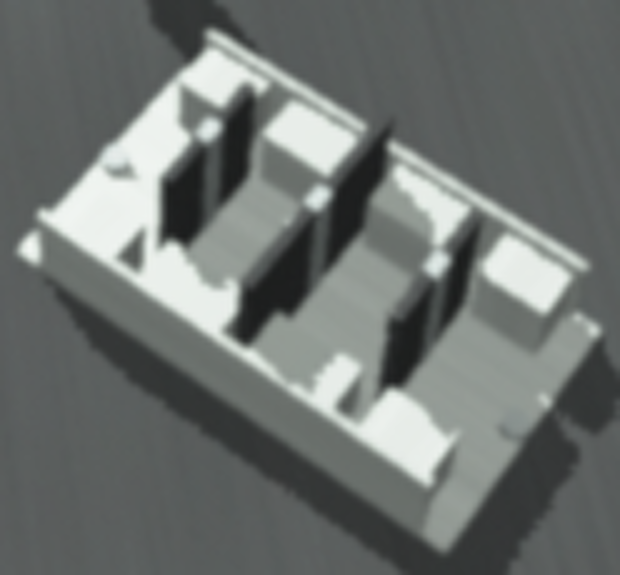

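```bash
python3 - <<'E'
from h import *
t=load("top0");s=load("side0")
def C(c,p,k,o,z): return np.array([cast(c,np.array(q)/k+o-0.42,z) for q in p])[:,:2]
an=lambda d:np.degrees(np.arctan2(d[1],d[0])).round(2)
def rect(n,P):# +x left,-x left,-x right,+x right
    print(n,"ctr",P.mean(0).round(4),"edges",np.linalg.norm(P-np.roll(P,-1,0),axis=1).round(4),"yaw",an(P[0]-P[1]),an(P[3]-P[2]),"perp",an(P[1]-P[2])-90,an(P[0]-P[3])-90)
rect("tray top",C(t,[(33,335),(516,412),(557,104),(82,40)],6.5,(285,222),.035))
rect("tray side",C(s,[(42,50),(38,402),(366,402),(342,50)],6.5,(283,218),.035))
for n,c,p,k,o in (("tray beads t",t,[(159,183),(435,222)],6.5,(285,222)),("tray beads s",s,[(203,72),(208,265)],6.5,(283,218)),
  ("rack beads t",t,[(228,348),(316,262),(398,170)],6,(408,203)),("rack beads s",s,[(208,130),(317,198),(436,264)],5,(288,315))):
    P=C(c,p,k,o,.059);print(n,P.round(4).tolist(),"mean",P.mean(0).round(4),"ang",an(P[0]-P[-1]),np.linalg.norm(P[0]-P[-1]))
# rack side wall lines
P=C(t,[(20,340),(362,36)],6,(408,203),.035);print("rack wall",P.tolist(),an(P[0]-P[1]))
P=C(t,[(240,528),(560,236)],6,(408,203),.035);print("rack wall2",P.tolist(),an(P[0]-P[1]))
P=C(s,[(40,215),(432,482)],5,(288,315),.035);print("rack wall s near",P.tolist(),an(P[0]-P[1]))
P=C(s,[(208,35),(588,268)],5,(288,315),.035);print("rack wall s far",P.tolist(),an(P[0]-P[1]))
P=C(t,[(217,186),(388,370)],6,(408,203),.059);print("plate dark edge",P.tolist(),an(P[0]-P[1]),np.linalg.norm(P[0]-P[1]))
from rig import manip
from scipy.spatial.transform import Rotation as R
def ori(a):
    a=np.radians(a);c,s=np.cos(a),np.sin(a)
    return R.from_matrix(np.array([[0,c,s],[0,s,-c],[-1,0,0]])).as_rotvec()
print(R.from_rotvec(manip.get_ee_rot()).as_matrix().round(2))
for n,p,a in(("rack",[.484,-.315,.05],133),("rack",[.484,-.315,.05],-47),("tray",[.469,-.047,.05],83),("tray",[.469,-.047,.05],-97),("tab",[.455,-.158,.06],173),("tab",[.455,-.158,.06],-7),("home",[.545,.247,.06],15),("home",[.545,.247,.06],195)):
    q=manip.solve_ik(p,ori(a));print(n,a,None if q is None else np.round(q,2))
E
```

```text
tray top ctr [ 0.4698 -0.0464] edges [0.1603 0.104  0.1597 0.1006] yaw 82.01 83.23 perp 82.78999999999999 82.44
tray side ctr [ 0.4701 -0.047 ] edges [0.1611 0.1003 0.1615 0.1031] yaw 82.82 81.84 perp 81.24000000000001 81.49000000000001
tray beads t [[0.4773, -0.0014], [0.4662, -0.091]] mean [ 0.4717 -0.0462] ang 82.93 0.09030050448896255
tray beads s [[0.4786, -0.0048], [0.4664, -0.0925]] mean [ 0.4725 -0.0487] ang 82.1 0.08856715364960754
rack beads t [[0.4597, -0.2882], [0.4909, -0.3197], [0.5246, -0.3495]] mean [ 0.4917 -0.3191] ang 136.61 0.08930628372922486
rack beads s [[0.4605, -0.2898], [0.4917, -0.322], [0.525, -0.3526]] mean [ 0.4924 -0.3215] ang 135.73 0.08997694442189565
rack wall [[0.4652951249505043, -0.2193738876478688], [0.5797770183245539, -0.3446818594358084]] 132.41
rack wall2 [[0.39948416614906135, -0.29615715141893284], [0.5069233187158984, -0.4132493080740395]] 132.54
rack wall s near [[0.4010110555140249, -0.2987477833539912], [0.5104085328675083, -0.4140942974050319]] 133.48
rack wall s far [[0.47145456163260113, -0.23304749118556056], [0.5813524236035094, -0.3483530684529689]] 133.62
plate dark edge [[0.5175918100172412, -0.28564436739736404], [0.4530009281775442, -0.3436774193734147]] 41.94 0.08683212043066031
[[-0.    0.22 -0.98]
 [ 0.   -0.98 -0.22]
 [-1.   -0.   -0.  ]]
rack 133 None
rack -47 [-0.6   0.61  1.83 -0.    0.7   0.22]
tray 83 [-0.13  0.51  2.06 -0.    0.57 -1.57]
tray -97 [-0.13  0.51  2.06 -0.    0.57  1.57]
tab 173 None
tab -7 [-0.36  0.5   2.04 -0.    0.6  -0.24]
home 15 [ 0.41  0.62  1.78 -0.    0.74  0.14]
home 195 None
```

```bash
cat >> h.py <<'E'
from scipy.spatial.transform import Rotation as R
def ori(a):
    a=np.radians(a);c,s=np.cos(a),np.sin(a)
    return R.from_matrix(np.array([[0,c,s],[0,s,-c],[-1,0,0]])).as_rotvec()
def snap(manip,tag):
    for n in("top","side"):
        c=manip.camera(n);cv2.imwrite(f"pics/{n}{tag}.png",c["image"][:,:,::-1]);pickle.dump(c,open(f"{n}{tag}.pkl","wb"))
def crop(n,box,k,out):
    c=load(n);x0,y0,x1,y1=box
    cv2.imwrite(f"pics/{out}.png",cv2.resize(c["image"][y0:y1,x0:x1,::-1],None,fx=k,fy=k,interpolation=cv2.INTER_CUBIC))
E
python3 - <<'E'
from h import *
from rig import manip
manip.command_gripper(0.028,40)
P=[.4913,-.3208]
manip.move_to(P+[.16],ori(-47))
manip.servo_line(P+[.10],rate=.1)
snap(manip,"1")
print(manip.get_time(),manip.get_position(),manip.get_width(),manip.get_contact_force())
crop("top1",(400,190,540,310),5,"t1");crop("side1",(288,270,428,410),4,"s1")
E
```

```text
3.225 [ 0.49181335 -0.32119006  0.10074978] 0.027767492228967752 [-0.06558912 -0.17403104  0.31159508]
```

View pics/t1.png

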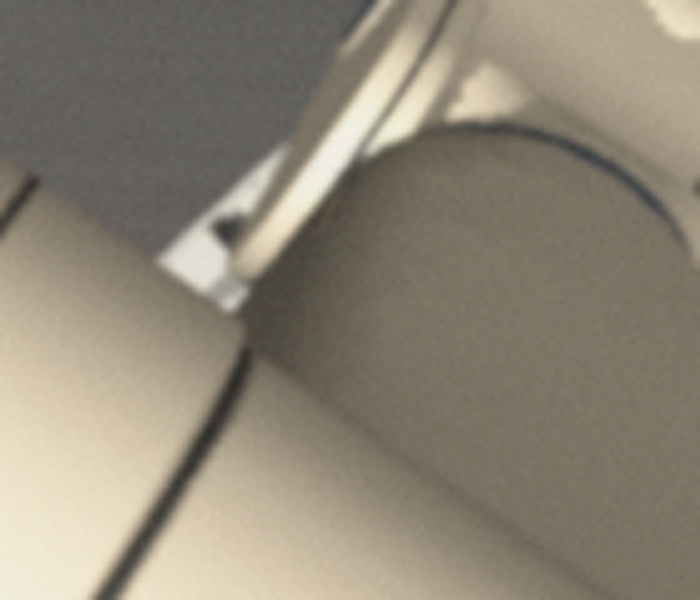

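View pics/s1.png

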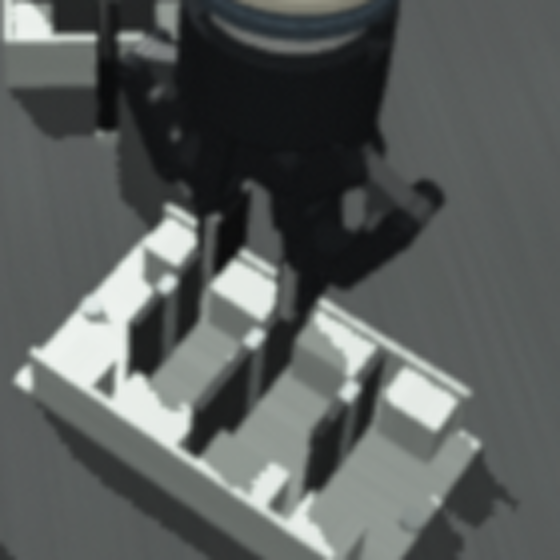

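```bash
python3 - <<'E'
from h import *
from rig import manip
P=[.4913,-.3208]
for z in(.075,.053):
    manip.servo_line(P+[z],ori(-47),rate=.06);print(z,manip.get_position(),manip.get_contact_force().round(2))
snap(manip,"2");crop("side2",(288,270,428,410),4,"s2")
manip.command_gripper(0.0,50);print(manip.get_width(),manip.get_contact_force().round(2),manip.get_torque().round(2))
snap(manip,"3");crop("side3",(288,270,428,410),4,"s3")
print(manip.get_time())
E
```

```text
0.075 [ 0.49112605 -0.3206689   0.0745304 ] [ 0.29 -1.18  0.33]
0.053 [ 0.49106288 -0.32067058  0.0525384 ] [ 0.24 -0.33 -0.31]
0.002722475357091026 [ 0.46 -1.13  2.56] [-0.03 -0.03 -0.01]
4.8417
```

View pics/s3.png

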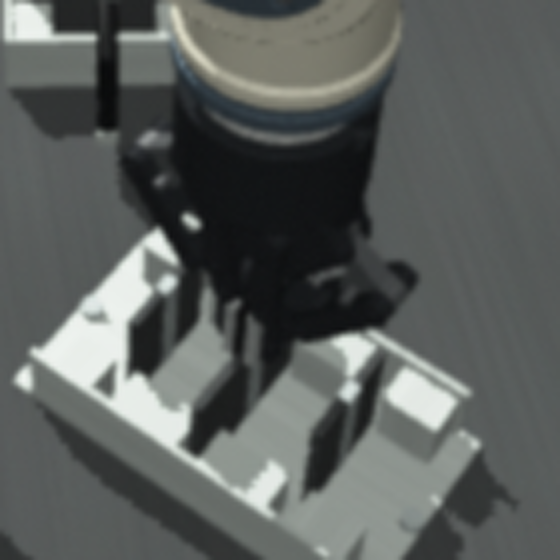

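```bash
python3 - <<'E'
from h import *
from rig import manip
f0=manip.get_contact_force()
manip.servo_line([.4913,-.3208,.075],rate=.05);print(manip.get_contact_force().round(2),manip.get_width())
manip.servo_line([.4913,-.3208,.17],rate=.08);manip.hold(.3)
print(manip.get_contact_force().round(2),manip.get_width(),manip.get_time())
snap(manip,"4");crop("side4",(260,200,440,410),2.8,"s4")
E
```

```text
[ 0.39 -0.27 -1.28] 0.0023530776856069222
[-0.15  0.11 -2.01] 0.003075628575159356 7.075
```

View pics/s4.png

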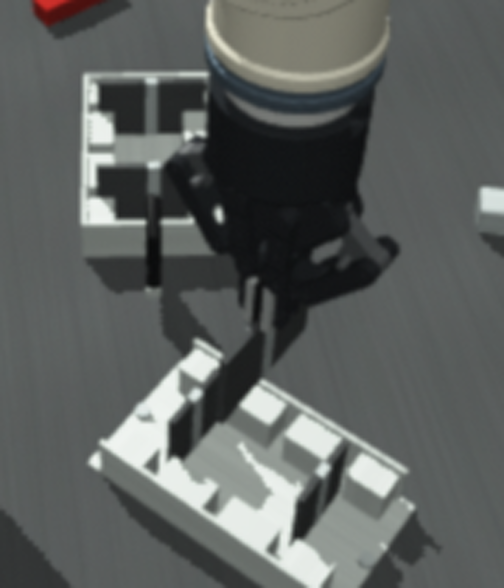

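```bash
python3 - <<'E'
from h import *
from rig import manip
manip.move_to([.470,-.047,.16],ori(-97.5))
manip.servo_line([.470,-.047,.112],rate=.08);manip.hold(.2)
print(manip.get_position(),manip.get_time())
snap(manip,"5");crop("side5",(263,130,363,320),3.1,"s5");crop("top5",(265,200,415,310),5,"t5")
E
```

```text
[ 0.47040302 -0.04705156  0.11251959] 9.35
```

View pics/s5.png

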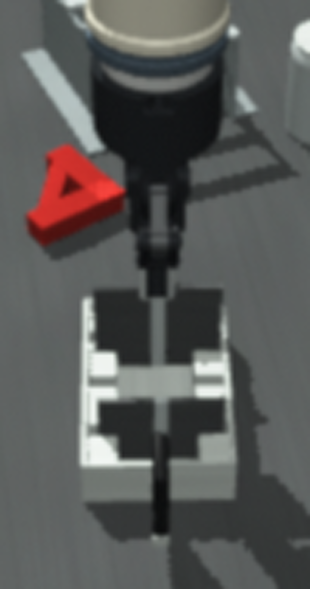

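View pics/t5.png

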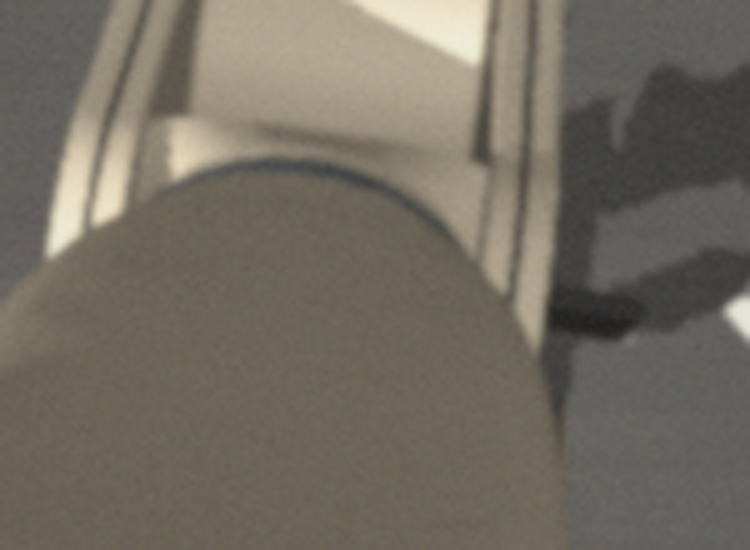

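```bash
python3 - <<'E'
from h import *
s=load("side5")
crop("side5",(283,215,343,295),7.4,"s5b")
a=np.radians(82.5);x=np.array([np.cos(a),np.sin(a)]);y=np.array([-x[1],x[0]])
for c,z,w,xs in (((.4704,-.0471),.0595+.0595,.042,(0,)),((.470,-.047),.035,.05,(-.08,.08)),((.47,-.047),.031,.027,(0,))):
  for X in xs:
    for q in(w,-w):
      P=np.array(c)+X*x+q*y; print(z,X,q,((proj(s,[*P,z])+.5-[283,215])*7.4).round(0))
E
```

```text
0.119 0 0.042 [71. 49.]
0.119 0 -0.042 [383.  45.]
0.035 -0.08 0.05 [ 45. 482.]
0.035 -0.08 -0.05 [417. 476.]
0.035 0.08 0.05 [52. 83.]
0.035 0.08 -0.05 [384.  79.]
0.031 0 0.027 [130. 280.]
0.031 0 -0.027 [319. 277.]
```

View pics/s5b.png

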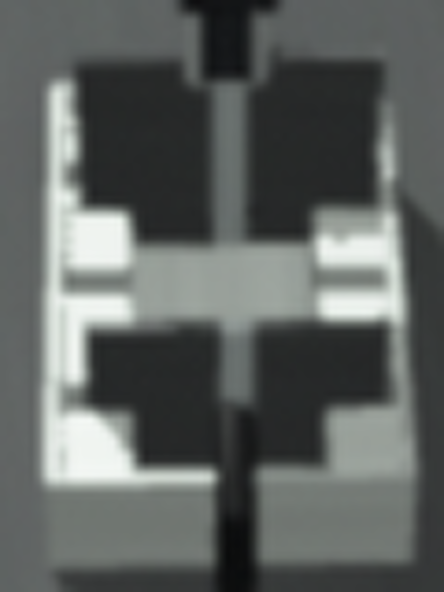

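```bash
python3 - <<'E'
from h import *
from rig import manip
manip.servo_line([.470,-.047,.086],rate=.05);manip.hold(.2)
print(manip.get_position(),manip.get_time(),manip.get_contact_force().round(2))
snap(manip,"6");crop("side6",(283,215,343,295),7.4,"s6")
s=load("side6")
a=np.radians(82.5);x=np.array([np.cos(a),np.sin(a)]);y=np.array([-x[1],x[0]])
for z in(.0925,.0365):
    for q in(.042,0,-.042):
      P=np.array([.4703,-.047])+q*y; print(z,q,((proj(s,[*P,z])+.5-[283,215])*7.4).round(0))
E
```

```text
[ 0.47024965 -0.04703279  0.08626316] 10.3167 [ 0.53  0.05 -1.65]
0.0925 0.042 [ 73. 122.]
0.0925 0 [226. 120.]
0.0925 -0.042 [379. 118.]
0.0365 0.042 [ 78. 267.]
0.0365 0 [226. 265.]
0.0365 -0.042 [373. 263.]
```

View pics/s6.png

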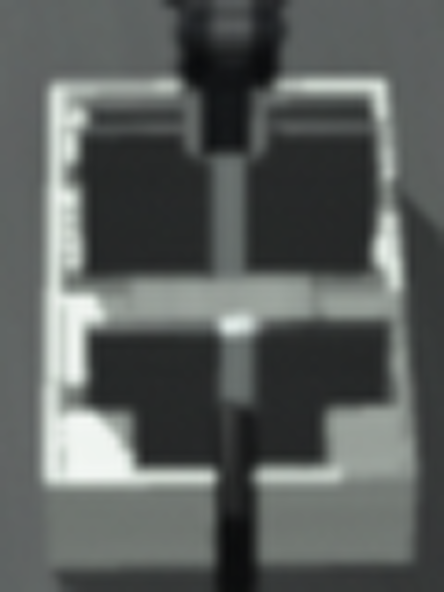

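```bash
python3 - <<'E'
from h import *
from rig import manip
for z in(.078,.070,.063,.058,.055):
    manip.servo_line([.4701,-.0462,z],rate=.05)
    f=manip.get_contact_force();print(z,manip.get_position().round(4),f.round(2))
    if f[2]>6: break
snap(manip,"7");crop("side7",(283,195,363,295),6,"s7");print(manip.get_time())
E
```

```text
0.078 [ 0.4697 -0.0461  0.0775] [-0.05  0.97 -2.3 ]
0.07 [ 0.4697 -0.0462  0.0696] [ 0.64 -0.26 -2.94]
0.063 [ 0.4698 -0.0462  0.0626] [ 0.12  0.55 -1.65]
0.058 [ 0.4699 -0.0462  0.0577] [-0.07 -0.75 -1.18]
0.055 [ 0.47   -0.0462  0.0549] [ 0.    0.35 -1.34]
11.925
```

View pics/s7.png

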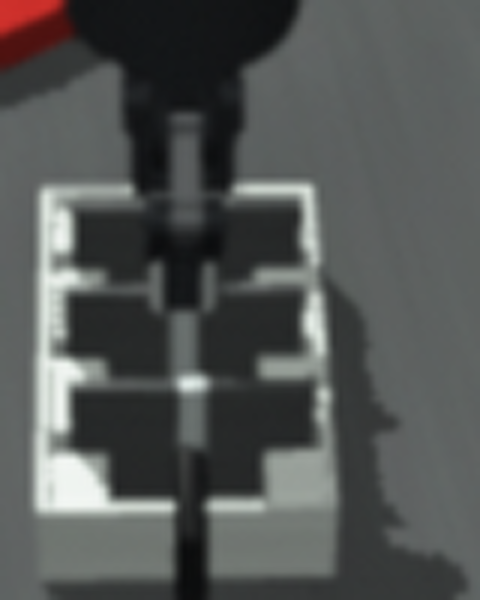

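```bash
python3 - <<'E'
from h import *
from rig import manip
manip.servo_line([.4701,-.0462,.0525],rate=.03);print(manip.get_contact_force().round(2))
manip.command_gripper(0.024);manip.hold(.2);print(manip.get_contact_force().round(2),manip.get_width())
manip.servo_line([.4701,-.0462,.09],rate=.05);manip.servo_line([.4701,-.0462,.17],rate=.15)
manip.move_to([.452,-.165,.17],ori(-7.5)) 
manip.hold(.2)
snap(manip,"8");crop("side8",(263,195,363,315),4.8,"s8");crop("top8",(265,200,415,310),5,"t8");print(manip.get_time())
E
```

```text
[-2.36  0.6  10.49]
[-0.26  1.14 -0.39] 0.023778543167682145
16.2
```

View pics/s8.png

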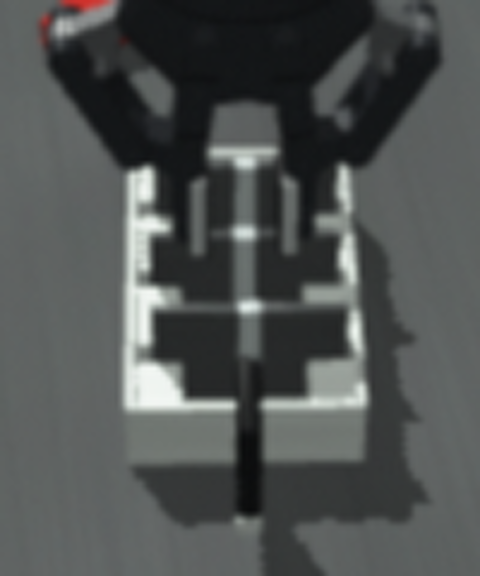

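View pics/t8.png

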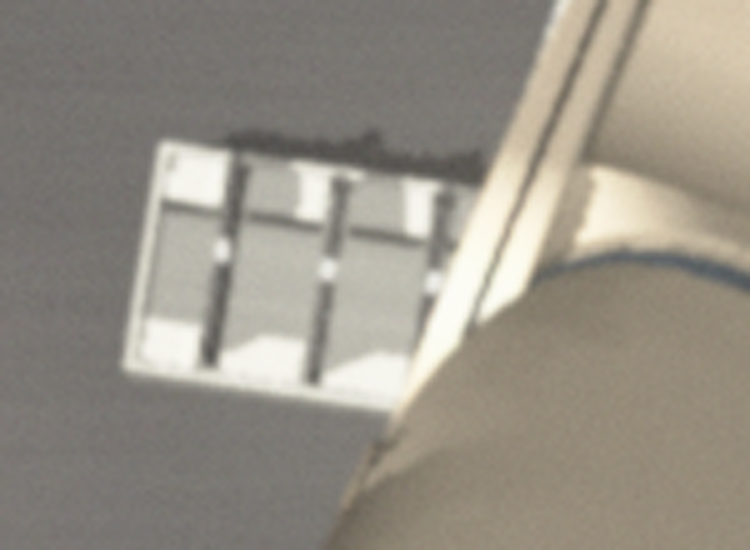

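```bash
python3 - <<'E'
from h import *
from rig import manip
manip.command_gripper(0.04,70)
P=[.455,-.161]
manip.servo_line(P+[.12],ori(-7.5),rate=.12);manip.servo_line(P+[.062],rate=.06)
print(manip.get_contact_force().round(2))
manip.command_gripper(0.0,70);manip.hold(.2);print(manip.get_width(),manip.get_position(),manip.get_contact_force().round(2))
snap(manip,"9")
def tcp(x,y,yaw):
    b=np.radians(yaw);return [x-.115*np.cos(b),y-.115*np.sin(b),.062],ori(yaw-90)
for k in np.linspace(0,1,5)[1:]:
    p,o=tcp(.470+k*.113,-.047+k*.151,82.5+22.5*k)
    manip.servo_line(p,o,rate=.1);print(manip.get_contact_force().round(1),manip.get_position().round(4))
manip.hold(.2);snap(manip,"10");crop("side10",(230,90,430,300),2.8,"s10");crop("top10",(80,110,380,310),2.6,"t10");print(manip.get_time())
E
```

```text
[-0.2   0.02 -0.06]
0.007810425205519525 [ 0.45528917 -0.16110199  0.06254733] [-0.69  0.9   5.9 ]
[0.8 2.4 6. ] [ 0.4952 -0.124   0.0626]
[-0.1  1.1  5.6] [ 0.5346 -0.086   0.0626]
[-0.4  0.9  5.3] [ 0.574  -0.047   0.0626]
[-0.6  0.3  4.9] [ 0.6132 -0.0068  0.0626]
21.975
```

View pics/s10.png

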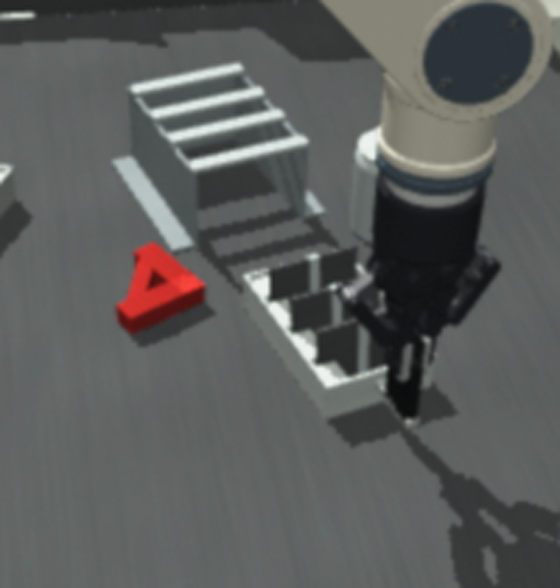

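View pics/t10.png

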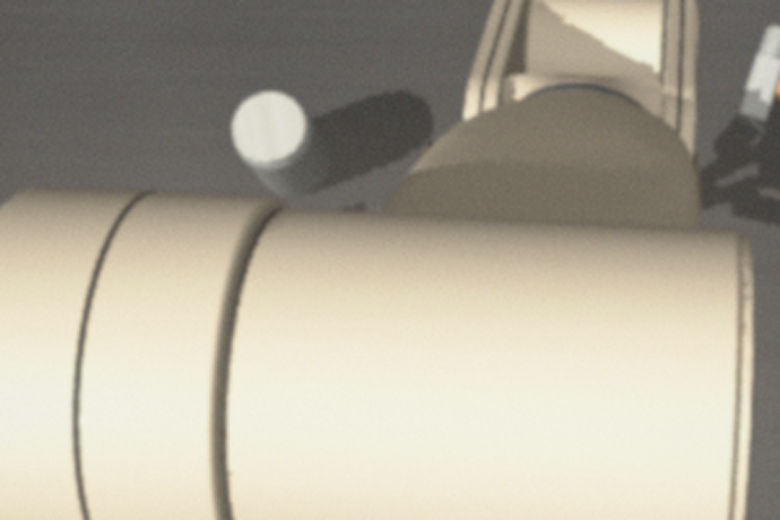

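```bash
python3 - <<'E'
from h import *
s=load("side10")
crop("side10",(310,170,385,250),7,"s10b")
b=np.radians(105);x=np.array([np.cos(b),np.sin(b)]);y=np.array([-x[1],x[0]])
for X,Y in((.08,.05),(-.08,.05),(-.08,-.05)):
    P=np.array([.583,.104])+X*x+Y*y;print(X,Y,((proj(s,[*P,.035])+.5-[310,170])*7).round(0))
E
```

```text
0.08 0.05 [ 53. 125.]
-0.08 0.05 [260. 407.]
-0.08 -0.05 [532. 325.]
```

View pics/s10b.png

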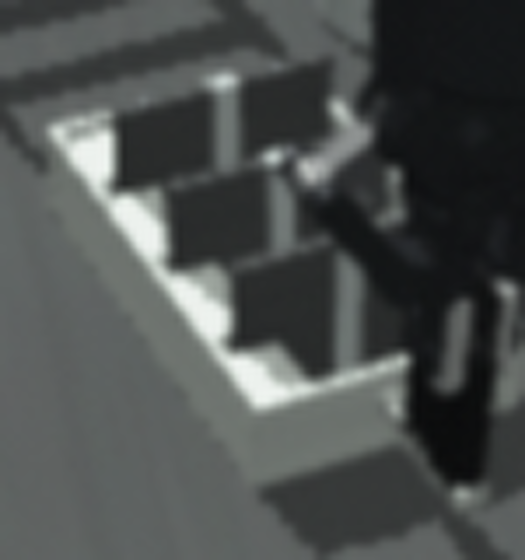

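```bash
cat >> h.py <<'E'
def along(s,yaw=105.,off=.115):
    b=np.radians(yaw);u=np.array([np.cos(b),np.sin(b)]);p=np.array([.5163,.3553])+u*(s-off);return [*p,.062]
E
python3 - <<'E'
from h import *
from rig import manip
manip.servo_line(along(-.165),ori(15),rate=.08);manip.hold(.1)
print(manip.get_contact_force().round(1),manip.get_position().round(4))
snap(manip,"11");crop("side11",(260,100,380,230),4.5,"s11");print(manip.get_time())
E
```

```text
[ 1.5 -2.7  5.2] [0.5896 0.0846 0.0626]
23.5167
```

View pics/s11.png

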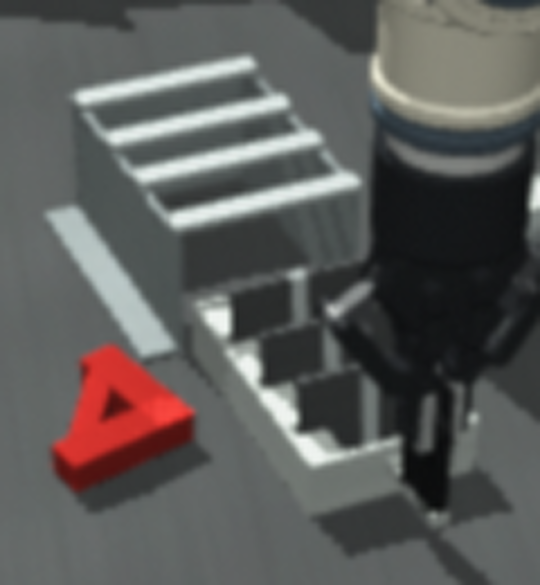

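```bash
python3 - <<'E'
from h import *
s=load("side11")
crop("side11",(285,140,385,230),7,"s11b")
b=np.radians(105);x=np.array([np.cos(b),np.sin(b)]);y=np.array([-x[1],x[0]])
O=np.array([.5163,.3553])
for n,X,Y,z in(("tray fl",-.085,.05,.035),("tray fl bot",-.085,.05,.0),("tray bl",-.245,.05,.035),("wall out foot",-.08,.058,0),("wall in foot",-.08,.054,0),("wall in top",-.08,.054,.08),("rwall in top",-.08,-.054,.08),("rwall in foot",-.08,-.054,.0)):
    P=O+X*x+Y*y;print(n,((proj(s,[*P,z])+.5-[285,140])*7).round(0))
E
```

```text
tray fl [124. 190.]
tray fl bot [125. 267.]
tray bl [309. 443.]
wall out foot [100. 265.]
wall in foot [110. 263.]
wall in top [107.  81.]
rwall in top [377.  18.]
rwall in foot [368. 197.]
```

View pics/s11b.png

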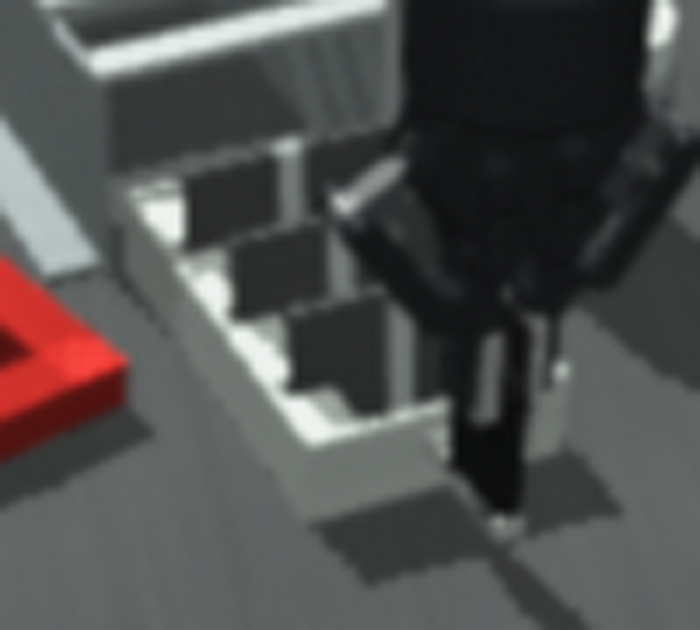

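```bash
python3 - <<'E'
from h import *
from rig import manip
u=np.array([np.cos(np.radians(105)),np.sin(np.radians(105))]);v=np.array([-u[1],u[0]])
for s in (-.15,-.13,-.11,-.09,-.07,-.05,-.03,-.015,-.010,-.007,-.005,-.003,-.001,.001,.003):
    manip.servo_line(along(s),ori(15),rate=.05);f=manip.get_contact_force()[:2]
    print(s,"along %.1f lat %.1f"%(f@u,f@v),manip.get_contact_force()[2].round(1),manip.get_torque()[2].round(2))
    if abs(f@u)>15 or abs(f@v)>12: break
snap(manip,"12");crop("side12",(250,90,380,230),4.2,"s12");print(manip.get_time(),manip.get_position())
E
```

```text
-0.15 along -2.1 lat 0.5 5.7 0.02
-0.13 along -1.5 lat 0.0 5.8 0.01
-0.11 along -1.0 lat -0.0 6.7 0.04
-0.09 along -2.4 lat 0.5 6.5 -0.01
-0.07 along -1.7 lat -0.1 5.7 0.03
-0.05 along -1.7 lat -0.5 5.5 0.04
-0.03 along -1.8 lat -1.1 6.4 0.04
-0.015 along -1.8 lat 0.6 6.3 0.06
-0.01 along -3.5 lat 1.1 7.3 -0.03
-0.007 along -3.7 lat -0.0 7.1 -0.01
-0.005 along -5.3 lat 0.8 7.3 -0.02
-0.003 along -4.5 lat 0.6 7.2 0.01
-0.001 along -6.2 lat 0.3 6.6 -0.08
0.001 along -10.3 lat -0.2 7.1 0.01
0.003 along -19.9 lat -0.8 7.3 0.01
29.5667 [0.54658339 0.24391419 0.06256836]
```

View pics/s12.png

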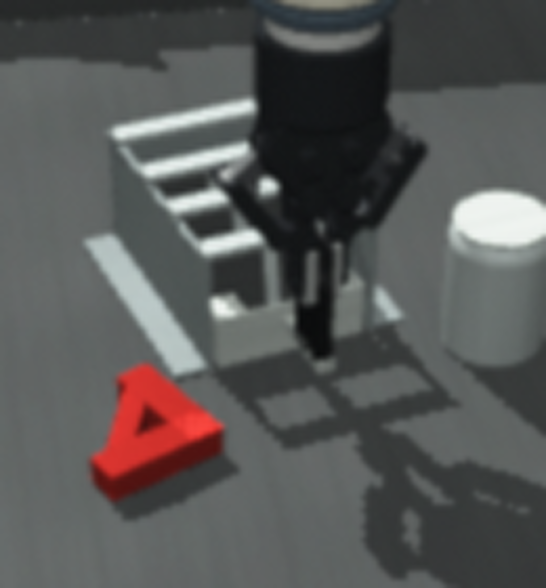

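```bash
python3 - <<'E'
from h import *
from rig import manip
manip.servo_line(along(.001),ori(15),rate=.03)
manip.command_gripper(0.035);manip.hold(.2);print(manip.get_contact_force().round(2))
p=along(.001);p[2]=.13
manip.servo_line(p,rate=.06);p[2]=.25;manip.servo_line(p,rate=.15)
manip.set_joints([-1.367,.423,1.63,0,1.089,-.019]);manip.hold(.3)
snap(manip,"13");crop("side13",(250,90,390,230),4.2,"s13");crop("top13",(80,130,290,300),3.5,"t13");print(manip.get_time())
E
```

```text
[-0.77  0.52 -0.62]
36.3333
```

View pics/s13.png

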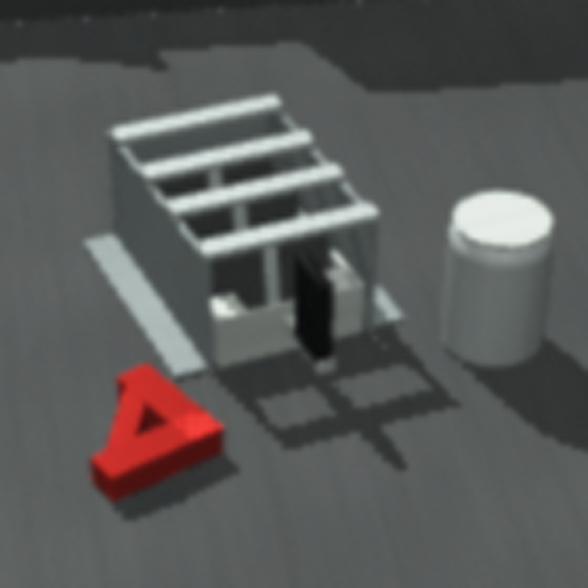

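View pics/t13.png

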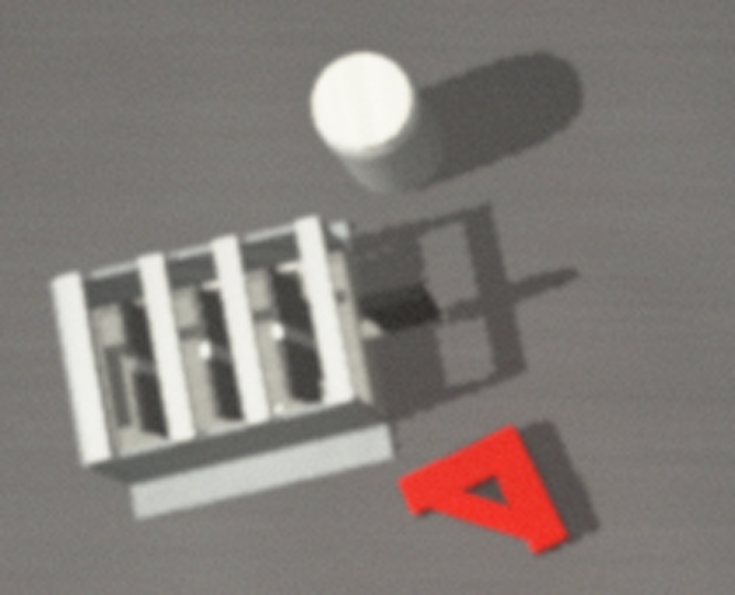

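View pics/side13.png

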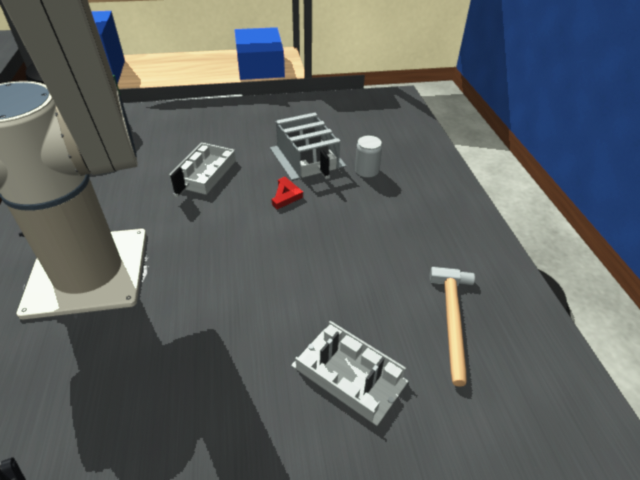

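```bash
python3 - <<'E'
from rig import manip
manip.sign_off()
E
```

```text
the job is handed in; nothing more can be done
```

I moved the wide plate from the rack's middle slot into the tray's empty middle slot. I then slid the loaded tray by its tab into the cage until it met the back wall, where the force along the push rose to about 20 N. The job was handed in at about 36 s of the 72 s, and the hand-in gave no verdict.

- **Placing the plate:** it entered the slot freely and touched the floor at about 10 N. After release, the top view showed the three tray plates upright and evenly spaced.
- **Tray in the cage:** in the last pictures its front looks flush with the mouth and all three plates are standing. Sideways forces during the slide stayed near 1 N. I judged the fit by eye and from the arm's position, and did not measure the tray's final position separately.
- **Everything else:** the narrow plates, can, hammer and square look unmoved, and the arm is back at its start, touching nothing.
- **Disagreements:** the side camera put the hanging plate about 2–4 mm lower or nearer than the arm's position implied. The two cameras also differed by about 2 mm, so I used averages; the slot's clearance covered it. The gripper read about 3 mm on the 5 mm plate and about 8 mm on the 10 mm tab.

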